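# Centre a clay coaster in the stamping jig and poise the maker's stamp over it

## Robot

A 6-joint arm with a two-finger parallel gripper is mounted at the origin on a cart in front of the work surface, level with it; the furniture and walls round the work are solid. World frame = base frame: x ahead of the robot, y to its left, z up, the work surface at z = 0. Lengths are in m, angles in rad, forces in N, time in s.
With the tool pointing down it reaches from about 0.425 to 0.95 m from the base axis. Payload 3.5 kg.
Tool frame: the origin (TCP) lies on the centre line of the jaws, within the pads' length; the fingertips stand 17 mm ahead of it and the grasp point (between the pads) lies 2 mm behind it; z points along the fingers, y is the line along which they close (so a half turn about z gives the same grasp; the last joint's range is limited). The gripper opens to 85 mm and grips with 20 to 120 N. Pads are 22 mm wide; open, the fingers measure 114 mm over their backs; the gripper's body (76 mm by 85 mm) begins 54 mm behind the grasp point. The pads swing forward as they close: fully open they stand 13 mm farther back than shut.
Start: joints at [-1.342, 0.286, 1.577, -0, 1.279, -0.15], TCP at [0.25, -0.627, 0.248] pointing down, gripper open.
Joint ranges: [-2.77, 2.77], [-0.9, 2.22], [0.21, 2.48], [-1.53, 4.67], [0.24, 2.81], [-2.84, 2.84]. Speed limits (rad/s): [2.79, 2.79, 3.14, 3.14, 3.14, 3.14].

## Interface

Orientations are given as a unit quaternion [x, y, z, w].
In Python, from bench import arm gives the robot as it stands.
- The arm moves only by the tool servo_tool, never from a script. Its argument "increments" is a list of rows, each an object with "rotation": the turn, a rotation vector about the tool's x, y, z in rad, a list of three; "dp": the shift along the tool's x, y, z in m, a list of three; "gripper": the opening, from -1 (shut) to 1 (fully open). In form: [{"rotation": [rx, ry, rz], "dp": [tx, ty, tz], "gripper": gripper}, ...]. A call has 1 to 20 rows; each row shifts and turns the commanded pose from where the row before left it, along the tool's axes as they then stand; what a row does not reach is not made up. A row lasts 1/8 s, in which the tool goes at most 62.5 mm and 10.7 degrees, less where a joint would pass 70% of its speed; a pose out of reach is approached as far as the arm can. A call is refused whole if a number of a shift passes 0.0625 or a number of a turn 0.188, either way. A call with a gripper value outside its range is refused whole. The fingers move at their own pace and stop on an object; "force" is the grip in N (left out, the last holds). Time passes only in rows, so rows that do not move let the fingers close. It gives the time, the measured TCP pose, the force, the opening and the grip force at its end, in the units of the state.
- arm.get_state(): the state, without advancing time (a new reading comes with each control period).
- arm.read_camera(name): name is "scene" or "top" or "wrist"; returns the picture (400x640x3 uint8, red, green, blue); there is no depth.
- arm.camera_info(name): a dict with "intrinsics" (3x3 intrinsics, pixels), "R" (3x3) and "t" (3): a world point X has camera coordinates R X + t; the wrist camera has in their place "hand_eye" (4x4, takes a point from camera to tool coordinates, whose origin is the TCP and whose axes are the flange's). Camera axes: x right, y down, z forward; pixel columns grow to the right and rows downward; lengths in m; the calibration is good to about 2 mm. The wrist camera is an equidistant fisheye: a pixel r from the principal point sees the ray r / f radians off the axis. A picture is of the moment at which its call begins: read the wrist's pose just before it. camera_info takes no time and is no camera call.
- arm.close_job(): hands the job in; it is judged then, once.
Trained networks look in the newest picture that a camera, given by its name, has taken for a name from the list of things; names that differ only in an ending like _2 or _b are one class to them, and where a whole thing is asked for, a point or a joint stands for the part that bears it (a point fixed in the world has none). Each returns a list of dicts, best first, with "confidence" (0 to 1); they miss things now and then, are a little off and sometimes report something else, mostly with a low value. They report only what shows in the picture. A call takes as long as a camera call. They do not tell look-alikes from the thing itself.
- arm.regions_of(camera, target): "pixels" (400x640 bool, what is visible of it) and "uv" ([column, row] in pixels, amid what is visible of it).
- arm.spot_point(camera, target): "uv" ([column, row] in pixels: a listed point, or the origin of a listed thing).
The state is a dict: "time": time; "joints": joint angles; "qvel": joint speeds; "effort": joint torques, N m; "position": TCP position; "eef_rot": TCP orientation; "ft_force": force on the tool from outside, world axes, zero at the start; "ft_torque": the same for the moment, N m; "gripper_width": finger opening in m; "grip_force": force on a finger pad.
Only numpy, scipy, OpenCV 4.12 (cv2) and the standard library are available. Lean on these libraries where they do the work, as an engineer would, in place of code of your own. Each camera call takes 0.05 s, during which the arm holds its last target. There are 200 camera calls.

## Task

Centre the clay coaster that lies loose in the stamping jig: push the jig's sliding jaw by its wooden knob until it is fully home against its stop, moving the coaster with the jaw alone and not with the hand. Then take the taller of the two wooden stamps, carry it over the top of the plaster block and stop with it upright over the middle of the coaster, its foot about a centimetre above the clay without ever touching it. A stamp mark cannot be undone and I want to check the aim before pressing, so finish there while still holding the stamp, and leave the other stamp, the block, the cup, the rib and the spare discs where they are.

Things in the scene. Friction and masses are not known exactly. Their poses are not given: they have to be found in the camera images.
- jig: Stamping jig fixed to the bench: grey laminate board 156 (x) x 285 (y) x 15 mm, a wooden V-block fixed at its +y end, a sliding V-block (the jaw) with a knob at its -y end between two aluminium rails (tops 34 mm above the bench), two small brass stop pegs. V-block tops 28 mm above the bench, notches facing. Origin: centre of the board's underside. Yaw within 0.3 rad of the robot's axes.
- jig_centre (a point): Point on the top of the jig's board (15 mm above the bench) over which the coaster is centred once the jaw is home: 37.5 mm towards +y from the board's centre. Axes as the jig's.
- jaw (a joint): Sliding jaw, m: 0 fully open, 0.060 fully home against its stop; grows as it moves along the jig's +y towards the fixed V-block. Starts between 0 and 0.025, slides with about 2 N of friction, stays where it is left. When it is home the notches leave the coaster about 1 mm of play and do not squeeze it.
- jaw_grip (a point): Middle of the head of the turned wooden knob on the jaw, 55 mm above the bench. The head is round, 28 mm across, some 15 mm high; the knob's top is 66 mm above the bench. Pinch it from above, in any direction. Moves with the jaw; axes as the jig's.
- coaster: Flat round clay coaster, 100 mm across (radius 50), 9 mm thick, about 0.12 kg, lying loose on the jig's board between the two notches, 10 to 26 mm off centre at the start. Origin: centre of its underside; z up. Its top is 24 mm above the bench.
- tall_stamp: The taller turned wooden stamp: a waisted round piece 62 mm tall and 24 mm across its foot, 22 mm across its upper half, 14 to 28 g, standing upright on the bench beyond the plaster block (on the robot's right). Origin: centre of the underside of its foot; z up along its axis. Grip it by the upper half, from above.
- short_stamp: The shorter wooden stamp, 50 mm tall, 24 mm across; stands near the taller one, 90 mm or more from it; either may be the nearer to the robot. Leave it. Origin: centre of its underside.
- plaster_block: Pale plaster block, 235 mm (its x) by 66 mm (its y), 98 mm high, standing loose on the bench between the stamps and the jig, its length running away from the robot. Leave it. Origin: centre of its underside.
- small_cup: Small unglazed cup, 63 mm across, 55 mm high, on the robot's right. Leave it. Origin: centre of its underside.
- wood_rib: Kidney-shaped wooden throwing rib, 43 x 92 x 8 mm, lying flat near the bench's front edge. Leave it. Origin: centre of its underside.
- spare_disc: The lower of two stacked spare clay discs, 92 mm across, 9 mm thick each, lying at the back of the bench. Leave them. Origin: centre of its underside.
Not all that is in view belongs to the job. Leave any orange or yellow look-alike of the tall_stamp alone.

How it is judged:
By the outcome, as a careful person would: the job done as asked, in the order asked, and still so for the second after the job is handed in, while the arm keeps its last pose, push and grip.
It also fails if it takes over 64 s, if anything falls off the work surface, if the arm or the gripper's body presses on something with over 40 N, if the wrist force passes 120 N, or if a joint passes its speed limit or range.

## Working session

There is one attempt and no reset: what is moved stays moved. The work goes in short steps, Python scripts to look and compute and a tool call to move; the robot and the scene stay as the last step left them, time stands still between calls to the robot, and variables do not carry over. Pictures are saved under pics/ and viewed, at most 11 in all, crops included, and the job is handed in when it is done.

Besides the shell and the picture viewer there is one more tool, called after "Emit:" by a JSON object that holds its "name" and its "arguments", one argument or row to a line. servo_tool: Moves the arm, as the interface text tells. Its arguments: {"type":"object","properties":{"increments":{"type":"array","items":{"type":"object","properties":{"rotation":{"type":"array","items":{"type":"number"}},"dp":{"type":"array","items":{"type":"number"}},"gripper":{"type":"number"}}}},"force":{"type":"number"}},"required":["increments"]}

```bash
mkdir -p pics; cat > h.py <<'E'
import numpy as np, cv2
from bench import arm
from scipy.spatial.transform import Rotation as Rn
def ray(cam,uv,st=None):
    c=arm.camera_info(cam);K=np.array(c["intrinsics"])
    p=(np.array(uv,float)-K[:2,2])/[K[0,0],K[1,1]]
    if cam!="wrist":
        R=np.array(c["R"]);t=np.array(c["t"])
        d=R.T@np.r_[p,1];return -R.T@t,d/np.linalg.norm(d)
    th=np.linalg.norm(p);d=np.r_[np.sin(th)*p/max(th,1e-9),np.cos(th)]
    H=np.array(c["hand_eye"]);st=st or arm.get_state();R=Rn.from_quat(st["eef_rot"]).as_matrix()
    return R@H[:3,3]+np.array(st["position"]),R@H[:3,:3]@d
def atz(cam,uv,z,st=None):
    o,d=ray(cam,uv,st);return o+d*(z-o[2])/d[2]
def tri(rs):
    A=sum(np.eye(3)-np.outer(d,d) for o,d in rs);b=sum((np.eye(3)-np.outer(d,d))@o for o,d in rs)
    return np.linalg.solve(A,b)
def proj(cam,X):
    c=arm.camera_info(cam);q=np.array(c["R"])@X+np.array(c["t"]);q=np.array(c["intrinsics"])@q;return q[:2]/q[2]
def save(im,name): cv2.imwrite("pics/"+name,im[:,:,::-1])
E
python3 - <<'E'
from h import *
for c in ["scene","top"]:
    save(arm.read_camera(c),c+"0.png")
    o,d=ray(c,(320,200));print(c,o.round(3),d.round(3))
for n in ["jig","jig_centre","jaw_grip","coaster","tall_stamp","short_stamp","plaster_block","small_cup"]:
    for c in ["scene","top"]:
        print(n,c,[(np.round(r["uv"],1).tolist(),round(r["confidence"],2)) for r in arm.spot_point(c,n)[:3]])
s=arm.get_state();print(s["time"],s["eef_rot"],s["gripper_width"])
E
```

```text
scene [-0.269 -0.609  0.66 ] [ 0.731  0.45  -0.512]
top [ 0.349 -0.113  1.378] [ 0.161  0.035 -0.986]
jig scene [([246.0, 187.1], 0.7)]
jig top [([230.8, 200.3], 0.7)]
jig_centre scene [([237.2, 184.2], 0.92)]
jig_centre top [([221.0, 199.0], 0.78), ([354.1, 155.4], 0.35)]
jaw_grip scene [([261.9, 187.8], 0.62)]
jaw_grip top [([261.9, 203.4], 0.71)]
coaster scene [([241.6, 183.0], 0.87), ([334.4, 279.3], 0.64)]
coaster top [([224.2, 200.2], 0.97), ([382.4, 225.1], 0.66)]
tall_stamp scene [([389.5, 229.3], 0.54), ([368.1, 234.3], 0.52), ([393.8, 246.8], 0.43)]
tall_stamp top [([403.2, 202.4], 0.58), ([381.2, 201.4], 0.53), ([391.4, 179.3], 0.39)]
short_stamp scene [([356.7, 252.2], 0.55)]
short_stamp top [([382.1, 226.6], 0.39)]
plaster_block scene [([317.8, 227.6], 0.85)]
plaster_block top [([336.1, 216.9], 0.71)]
small_cup scene [([424.5, 285.7], 0.72), ([337.3, 274.3], 0.24)]
small_cup top [([440.9, 221.0], 0.64)]
0.9 [ 9.82117722e-01  1.88267840e-01 -8.09466570e-06  4.41839172e-07] 0.0857262277456636
```

```bash
python3 - <<'E'
from h import *
a=cv2.imread("pics/scene0.png")[130:320,190:480];b=cv2.imread("pics/top0.png")[120:300,180:470]
cv2.imwrite("pics/both0.png",np.vstack([cv2.resize(a,(720,298)),cv2.resize(b,(720,300))][:2]))
cv2.imwrite("pics/both0.png",np.vstack([cv2.resize(a,(700,298),interpolation=2),cv2.resize(b,(700,300),interpolation=2)]))
E
```

```text
(no output)
```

View pics/both0.png

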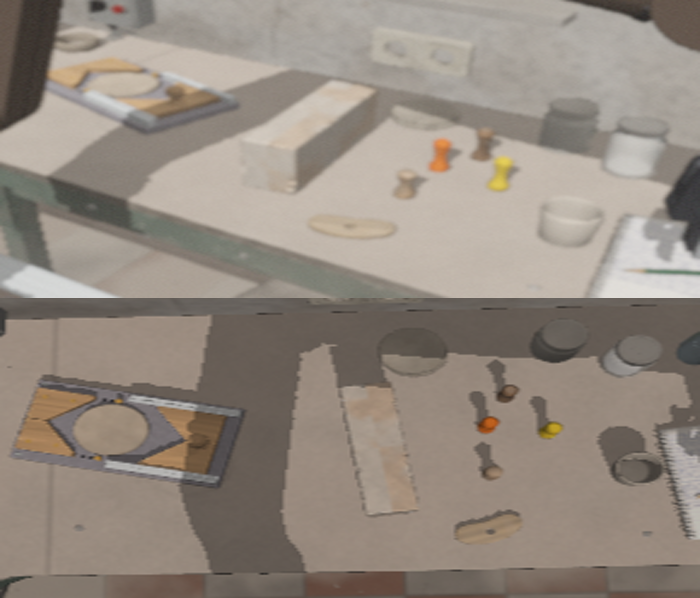

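The top view shows the jig on the left, its jaw knob near (262,203) and the block near (336,217). There are four stamp-like objects:
- a dark wooden one, far, at top (390,178) and scene (390,225)
- a pale wooden one, near, at top (382,226) and scene (357,250)
- orange and yellow look-alikes, to be left alone

I'll measure both wooden ones and confirm in a crop.

```bash
python3 - <<'E'
from h import *
def pr(n,*a): print(n,*[np.round(x,4) for x in a])
T={n:{c:[r for r in arm.spot_point(c,n) if r["confidence"]>.2] for c in("scene","top")} for n in["jaw_grip","jig_centre","coaster","plaster_block","jig"]}
for n,v in T.items():
    s,t=v["scene"],v["top"]
    if s and t: pr(n,tri([ray("scene",s[0]["uv"]),ray("top",t[0]["uv"])]),atz("scene",s[0]["uv"],dict(jaw_grip=.055,jig_centre=.015,coaster=.015).get(n,0)),atz("top",t[0]["uv"],dict(jaw_grip=.055,jig_centre=.015,coaster=.015).get(n,0)))
for n in["tall_stamp","short_stamp"]:
  for c in("scene","top"):
    for r in arm.regions_of(c,n):
        m=r["pixels"];ys,xs=np.where(m);u=(xs[ys==ys.min()].mean(),ys.min());l=(xs[ys==ys.max()].mean(),ys.max()+.5)
        print(n,c,round(r["confidence"],2),np.round(r["uv"],1),m.sum(),"box",xs.min(),xs.max(),ys.min(),ys.max(),"xy0",atz(c,r["uv"],.03).round(3),arm.read_camera(c)[m].mean(0).round() if c=="scene" else "")
# block from region, top
r=arm.regions_of("top","plaster_block")[0]["pixels"].astype(np.uint8)
q=cv2.boxPoints(cv2.minAreaRect(np.argwhere(r)[:,::-1].astype(np.float32)))
pr("block top corners",*[atz("top",p,.098)[:2] for p in q])
r=arm.regions_of("top","jig")[0]["pixels"].astype(np.uint8)
q=cv2.boxPoints(cv2.minAreaRect(np.argwhere(r)[:,::-1].astype(np.float32)))
pr("jig corners",*[atz("top",p,.015)[:2] for p in q])
im=arm.read_camera("scene")[205:265,340:420]
im2=arm.read_camera("top")[165:240,350:450]
save(np.vstack([cv2.resize(im,(560,420),interpolation=2)]),"stamps.png")
print(arm.get_state()["time"])
E
```

```text
jaw_grip [0.5593 0.1158 0.0526] [0.5546 0.1147 0.055 ] [0.5605 0.1135 0.055 ]
jig_centre [0.5855 0.2527 0.0119] [0.5814 0.2485 0.015 ] [0.585  0.2519 0.015 ]
coaster [0.5827 0.2356 0.0231] [0.5963 0.242  0.015 ] [0.5808 0.2415 0.015 ]
plaster_block [ 0.5184 -0.1168  0.0122] [ 0.5347 -0.1093  0.    ] [ 0.5186 -0.115   0.    ]
jig [0.5834 0.2172 0.0125] [0.6026 0.2291 0.    ] [0.5824 0.2239 0.    ]
tall_stamp scene 0.55 [370.9 228.6] 106 box 367 375 219 238 xy0 [ 0.577 -0.259  0.03 ] [206. 135.  83.]
tall_stamp scene 0.53 [395.6 239.5] 162 box 391 401 229 251 xy0 [ 0.568 -0.337  0.03 ] [202. 182. 102.]
tall_stamp scene 0.51 [389.4 221. ] 135 box 385 394 212 232 xy0 [ 0.642 -0.287  0.03 ] [145. 126. 108.]
tall_stamp top 0.44 [388.9 178.5] 60 box 386 393 173 182 xy0 [ 0.632 -0.286  0.03 ] 
short_stamp top 0.44 [383.8 225.2] 55 box 379 387 221 228 xy0 [ 0.485 -0.262  0.03 ] 
short_stamp top 0.18 [378.  257.8] 327 box 368 395 250 267 xy0 [ 0.385 -0.24   0.03 ] 
block top corners [ 0.642  -0.0681] [ 0.65   -0.1339] [ 0.4146 -0.1609] [ 0.4068 -0.0971]
jig corners [0.5335 0.3718] [0.6922 0.3422] [0.6214 0.0572] [0.4658 0.0916]
1.95
```

View pics/stamps.png

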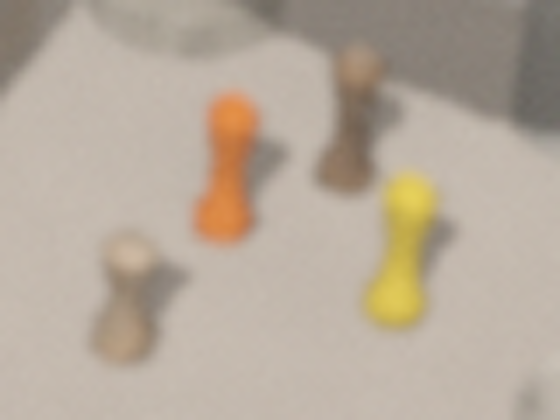

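The taller stamp is the far dark wooden one, at scene (390,221): 21 px tall, against about 18 px for the nearer pale one. It is at about (0.637,-0.287). The jig's yaw is about -0.24. First I move over the knob.

Emit:
{"name": "servo_tool", "arguments": {
  "increments": [
    {"rotation":[0,0,0.1545],"dp":[0,0,0],"gripper":1},
    {"rotation":[0,0,0.1545],"dp":[0,0,0],"gripper":1},
    {"rotation":[0,0,0.1545],"dp":[0,0,0],"gripper":1},
    {"rotation":[0,0,0.1545],"dp":[0,0,0],"gripper":1},
    {"rotation":[0,0,0],"dp":[0.0078,-0.0496,0],"gripper":1},
    {"rotation":[0,0,0],"dp":[0.0078,-0.0496,0],"gripper":1},
    {"rotation":[0,0,0],"dp":[0.0078,-0.0496,0],"gripper":1},
    {"rotation":[0,0,0],"dp":[0.0078,-0.0496,0],"gripper":1},
    {"rotation":[0,0,0],"dp":[0.0078,-0.0496,0],"gripper":1},
    {"rotation":[0,0,0],"dp":[0.0078,-0.0496,0],"gripper":1},
    {"rotation":[0,0,0],"dp":[0.0078,-0.0496,0],"gripper":1},
    {"rotation":[0,0,0],"dp":[0.0078,-0.0496,0],"gripper":1},
    {"rotation":[0,0,0],"dp":[0.0078,-0.0496,0],"gripper":1},
    {"rotation":[0,0,0],"dp":[0.0078,-0.0496,0],"gripper":1},
    {"rotation":[0,0,0],"dp":[0.0078,-0.0496,0],"gripper":1},
    {"rotation":[0,0,0],"dp":[0.0078,-0.0496,0],"gripper":1},
    {"rotation":[0,0,0],"dp":[0.0078,-0.0496,0],"gripper":1},
    {"rotation":[0,0,0],"dp":[0.0078,-0.0496,0],"gripper":1},
    {"rotation":[0,0,0],"dp":[0.0078,-0.0496,0],"gripper":1},
    {"rotation":[0,0,0],"dp":[0.0078,-0.0496,0],"gripper":1}
  ]
}}

```text
time: 4.45
position: [0.5594, 0.116, 0.2486]
eef_rot: [0.993, -0.119, 0.0, 0.0]
ft_force: [0.6, -0.2, -0.3]
gripper_width: 0.0851
grip_force: 0.0
```

```bash
cat >> h.py <<'E'
def wr(n,k="spot"):
    st=arm.get_state();im=arm.read_camera("wrist")
    r=arm.spot_point("wrist",n) if k=="spot" else arm.regions_of("wrist",n)
    return st,im,r
def tool(st,X,tcp_yaw=None):
    R=Rn.from_quat(st["eef_rot"]).as_matrix();return R.T@(np.array(X)-np.array(st["position"]))
E
python3 - <<'E'
from h import *
st,im,r=wr("jaw_grip");save(im,"w1.png")
print(st["position"],Rn.from_quat(st["eef_rot"]).as_matrix().round(4),[(x["uv"],x["confidence"]) for x in r])
if r: print(atz("wrist",r[0]["uv"],.055,st))
for n,z in(("jig_centre",.015),("coaster",.015)):
    r=arm.spot_point("wrist",n)
    for x in r[:2]: print(n,x["confidence"],x["uv"],atz("wrist",x["uv"],z,st).round(4))
o,d=ray("wrist",(320,200),st);print(o,d)
E
```

```text
[0.55944215 0.1159687  0.24862885] [[ 9.716e-01 -2.367e-01  8.000e-04]
 [-2.367e-01 -9.716e-01 -1.000e-04]
 [ 8.000e-04 -1.000e-04 -1.000e+00]] [([325.9, 182.6], 0.98)]
[0.55617495 0.11611164 0.055     ]
coaster 0.74 [227.9, 174.7] [0.5856 0.2325 0.015 ]
[0.63138918 0.09816373 0.37430066] [-0.27702875  0.0859994  -0.95700532]
```

View pics/w1.png

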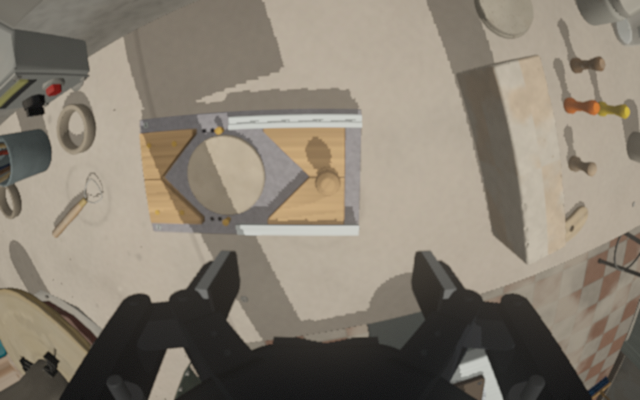

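The wrist view shows the knob at (326,182), the coaster at (228,175) and the jig axis level in the image, so the yaw is right. The views agree on the knob at (0.558,0.116). I descend and pinch.

Emit:
{"name": "servo_tool", "arguments": {
  "increments": [
    {"rotation":[0,0,0],"dp":[-0.0015,0,0.022],"gripper":1},
    {"rotation":[0,0,0],"dp":[0,0,0.022],"gripper":1},
    {"rotation":[0,0,0],"dp":[0,0,0.022],"gripper":1},
    {"rotation":[0,0,0],"dp":[0,0,0.022],"gripper":1},
    {"rotation":[0,0,0],"dp":[0,0,0.022],"gripper":1},
    {"rotation":[0,0,0],"dp":[0,0,0.022],"gripper":1},
    {"rotation":[0,0,0],"dp":[0,0,0.022],"gripper":1},
    {"rotation":[0,0,0],"dp":[0,0,0.022],"gripper":1},
    {"rotation":[0,0,0],"dp":[0,0,0.008],"gripper":1},
    {"rotation":[0,0,0],"dp":[0,0,0.008],"gripper":1},
    {"rotation":[0,0,0],"dp":[0,0,0],"gripper":-1},
    {"rotation":[0,0,0],"dp":[0,0,0],"gripper":-1},
    {"rotation":[0,0,0],"dp":[0,0,0],"gripper":-1},
    {"rotation":[0,0,0],"dp":[0,0,0],"gripper":-1},
    {"rotation":[0,0,0],"dp":[0,0,0],"gripper":-1},
    {"rotation":[0,0,0],"dp":[0,0,0],"gripper":-1},
    {"rotation":[0,0,0],"dp":[0,0,0],"gripper":-1},
    {"rotation":[0,0,0],"dp":[0,0,0],"gripper":-1}
  ],
  "force": 30
}}

```text
time: 6.9
position: [0.5579, 0.1147, 0.0572]
eef_rot: [0.993, -0.119, 0.0, -0.0]
ft_force: [-1.9, 0.1, 5.0]
gripper_width: 0.0252
grip_force: 29.5
```

Emit:
{"name": "servo_tool", "arguments": {
  "increments": [
    {"rotation":[0,0,0],"dp":[0,-0.004,0],"gripper":-1},
    {"rotation":[0,0,0],"dp":[0,-0.004,0],"gripper":-1},
    {"rotation":[0,0,0],"dp":[0,-0.004,0],"gripper":-1},
    {"rotation":[0,0,0],"dp":[0,-0.004,0],"gripper":-1},
    {"rotation":[0,0,0],"dp":[0,-0.004,0],"gripper":-1},
    {"rotation":[0,0,0],"dp":[0,-0.004,0],"gripper":-1},
    {"rotation":[0,0,0],"dp":[0,-0.004,0],"gripper":-1},
    {"rotation":[0,0,0],"dp":[0,-0.004,0],"gripper":-1}
  ]
}}

```text
time: 7.9
position: [0.5654, 0.1456, 0.0572]
eef_rot: [0.993, -0.119, 0.0, 0.0]
ft_force: [-1.1, -2.2, 6.1]
gripper_width: 0.0254
grip_force: 29.6
```

```bash
python3 - <<'E'
from h import *
im=arm.read_camera("wrist");st=arm.get_state();print(st["position"],st["ft_force"],st["gripper_width"])
save(cv2.resize(im[60:300,120:440],(800,600)),"w2.png")
E
```

```text
[0.56552283 0.14604136 0.05717797] [-1.88750218 -0.85911045  4.63390451] 0.025077506517938948
```

View pics/w2.png

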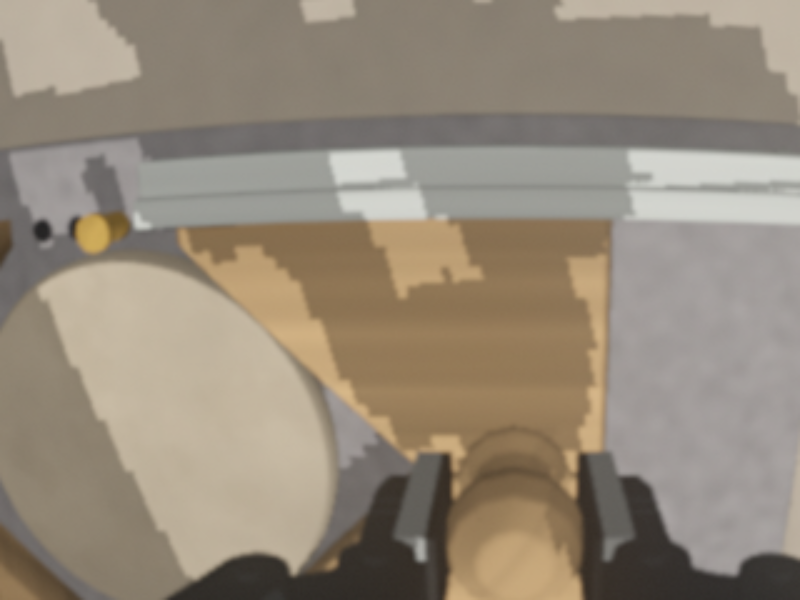

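The jaw moves with the knob held. Its front corner, crop (180,235), is still short of the brass stop peg at (100,232). I keep pushing.

Emit:
{"name": "servo_tool", "arguments": {
  "increments": [
    {"rotation":[0,0,0],"dp":[0,-0.003,0],"gripper":-1},
    {"rotation":[0,0,0],"dp":[0,-0.003,0],"gripper":-1},
    {"rotation":[0,0,0],"dp":[0,-0.002,0],"gripper":-1},
    {"rotation":[0,0,0],"dp":[0,-0.002,0],"gripper":-1}
  ]
}}

```text
time: 8.45
position: [0.5677, 0.1552, 0.0572]
eef_rot: [0.993, -0.119, 0.0, 0.0]
ft_force: [-1.2, -2.5, 6.3]
gripper_width: 0.0255
grip_force: 29.6
```

Emit:
{"name": "servo_tool", "arguments": {
  "increments": [
    {"rotation":[0,0,0],"dp":[0,-0.002,0],"gripper":-1},
    {"rotation":[0,0,0],"dp":[0,-0.002,0],"gripper":-1}
  ]
}}

```text
time: 8.7
position: [0.5687, 0.1591, 0.0572]
eef_rot: [0.993, -0.119, 0.0, 0.0]
ft_force: [-1.8, -2.7, 6.4]
gripper_width: 0.0253
grip_force: 29.6
```

Emit:
{"name": "servo_tool", "arguments": {
  "increments": [
    {"rotation":[0,0,0],"dp":[0,-0.002,0],"gripper":-1},
    {"rotation":[0,0,0],"dp":[0,-0.001,0],"gripper":-1}
  ]
}}

```text
time: 8.95
position: [0.5693, 0.1617, 0.0572]
eef_rot: [0.993, -0.119, 0.0, 0.001]
ft_force: [-2.4, -4.0, 7.3]
gripper_width: 0.0253
grip_force: 29.6
```

Emit:
{"name": "servo_tool", "arguments": {
  "increments": [
    {"rotation":[0,0,0],"dp":[0,-0.001,0],"gripper":-1},
    {"rotation":[0,0,0],"dp":[0,-0.001,0],"gripper":-1}
  ]
}}

```text
time: 9.2
position: [0.5694, 0.1619, 0.0572]
eef_rot: [0.993, -0.118, -0.001, 0.003]
ft_force: [-4.6, -10.7, 8.6]
gripper_width: 0.0251
grip_force: 30.0
```

Emit:
{"name": "servo_tool", "arguments": {
  "increments": [
    {"rotation":[0,0,0],"dp":[0,-0.001,0],"gripper":-1},
    {"rotation":[0,0,0],"dp":[0,-0.001,0],"gripper":-1}
  ]
}}

```text
time: 9.45
position: [0.5694, 0.162, 0.0571]
eef_rot: [0.993, -0.118, -0.001, 0.005]
ft_force: [-5.5, -16.7, 10.5]
gripper_width: 0.0254
grip_force: 30.5
```

The stop is reached: the position no longer advances and the push force climbs. I relax most of the push, open and lift.

Emit:
{"name": "servo_tool", "arguments": {
  "increments": [
    {"rotation":[0,0,0],"dp":[0,0.0015,0],"gripper":-1},
    {"rotation":[0,0,0],"dp":[0,0.0015,0],"gripper":-1},
    {"rotation":[0,0,0],"dp":[0,0,0],"gripper":0.6},
    {"rotation":[0,0,0],"dp":[0,0,0],"gripper":0.6},
    {"rotation":[0,0,0],"dp":[0,0,0],"gripper":0.6},
    {"rotation":[0,0,0],"dp":[0,0,0],"gripper":0.6},
    {"rotation":[0,0,0],"dp":[0,0,-0.015],"gripper":0.6},
    {"rotation":[0,0,0],"dp":[0,0,-0.03],"gripper":0.6},
    {"rotation":[0,0,0],"dp":[0,0,-0.03],"gripper":0.6},
    {"rotation":[0,0,0],"dp":[0,0,-0.04],"gripper":0.6},
    {"rotation":[0,0,0],"dp":[0,0,-0.04],"gripper":0.6},
    {"rotation":[0,0,0],"dp":[0,0,-0.04],"gripper":0.6},
    {"rotation":[0,0,0],"dp":[0,0,0],"gripper":0.6}
  ]
}}

```text
time: 11.08
position: [0.5716, 0.1636, 0.2575]
eef_rot: [0.993, -0.119, 0.005, -0.001]
ft_force: [-0.4, 1.1, 0.1]
gripper_width: 0.0687
grip_force: 0.0
```

```bash
python3 - <<'E'
from h import *
st=arm.get_state();im=arm.read_camera("wrist");save(cv2.resize(im[100:300,140:400],(780,600)),"w3.png")
print(st["time"],st["position"],Rn.from_quat(st["eef_rot"]).as_matrix().round(4).tolist())
for n,z in(("jaw_grip",.055),("jig_centre",.015),("coaster",.015),("tall_stamp",.03)):
  for c in("wrist","top","scene"):
    for x in arm.spot_point(c,n)[:3]: print(n,c,round(x["confidence"],2),np.round(x["uv"],1),atz(c,x["uv"],z,st).round(4))
for c in("wrist","top","scene"):
  for x in arm.regions_of(c,"coaster")[:1]:
    (u,v),_,_=cv2.fitEllipse(max(cv2.findContours(x["pixels"].astype(np.uint8),0,1)[0],key=len));print(c,"ellipse",u,v,atz(c,(u,v),.024,st).round(4))
E
```

```text
11.075 [0.57156961 0.16362279 0.2575295 ] [[0.9715, -0.2367, 0.0106], [-0.2367, -0.9716, 0.0012], [0.01, -0.0037, -0.9999]]
jaw_grip wrist 0.66 [324.2 183.5] [0.5677 0.1666 0.055 ]
jaw_grip top 0.66 [262.3 202.9] [0.562  0.1123 0.055 ]
jaw_grip scene 0.78 [263.  186.4] [0.5637 0.1177 0.055 ]
jig_centre top 0.95 [222.3 199.4] [0.5836 0.2477 0.015 ]
jig_centre scene 0.69 [238.7 184.1] [0.5848 0.2448 0.015 ]
coaster wrist 0.74 [256.9 176.4] [0.5874 0.2478 0.015 ]
coaster wrist 0.28 [586.9 228.7] [ 0.3817 -0.251   0.015 ]
coaster top 0.76 [225.5 202.3] [0.5738 0.2372 0.015 ]
coaster top 0.69 [390.  180.5] [ 0.6289 -0.2907  0.015 ]
coaster top 0.23 [354.1 154.7] [ 0.7176 -0.1791  0.015 ]
coaster scene 0.85 [243.2 182.3] [0.6033 0.2409 0.015 ]
tall_stamp wrist 0.81 [582.6 111.7] [ 0.5836 -0.2252  0.03  ]
tall_stamp wrist 0.76 [592.7  75.4] [ 0.6356 -0.2615  0.03  ]
tall_stamp wrist 0.69 [613.9 111. ] [ 0.5766 -0.3091  0.03  ]
tall_stamp top 0.6 [405.2 200.9] [ 0.5592 -0.333   0.03  ]
tall_stamp top 0.51 [389.2 177.9] [ 0.6343 -0.2866  0.03  ]
tall_stamp top 0.5 [381.6 199.8] [ 0.5649 -0.2594  0.03  ]
tall_stamp scene 0.73 [369.  237.6] [ 0.5356 -0.2733  0.03  ]
tall_stamp scene 0.72 [392.5 229.6] [ 0.6066 -0.3117  0.03  ]
tall_stamp scene 0.63 [394.2 250.5] [ 0.5211 -0.353   0.03  ]
wrist ellipse 254.40054321289062 175.37371826171875 [0.5907 0.248  0.024 ]
top ellipse 225.11386108398438 199.3169708251953 [0.582  0.2363 0.024 ]
scene ellipse 240.2174530029297 183.3690948486328 [0.5797 0.2322 0.024 ]
```

View pics/w3.png

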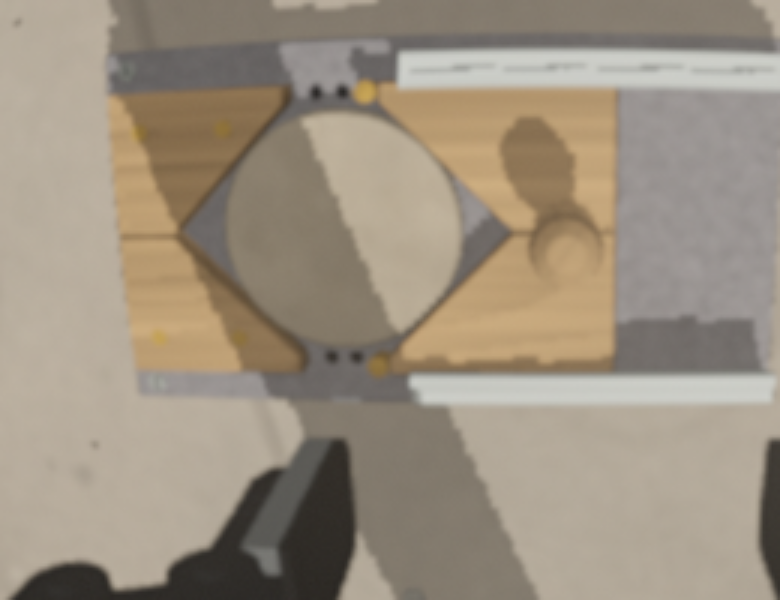

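The networks use the newest picture per camera, so the top and scene readings above were stale. The wrist crop shows the jaw's front corners against the pegs, crop (365,92) and (378,365), and the coaster nested at (345,230). The jaw is home. I go over the tall stamp, correcting the slight tilt on the way.

Emit:
{"name": "servo_tool", "arguments": {
  "increments": [
    {"rotation":[-0.0037,-0.01,0],"dp":[0,0,0],"gripper":0.6},
    {"rotation":[0,0,0],"dp":[0.017,0.0422,0],"gripper":0.6},
    {"rotation":[0,0,0],"dp":[0.017,0.0422,0],"gripper":0.6},
    {"rotation":[0,0,0],"dp":[0.017,0.0422,0],"gripper":0.6},
    {"rotation":[0,0,0],"dp":[0.017,0.0422,0],"gripper":0.6},
    {"rotation":[0,0,0],"dp":[0.017,0.0422,0],"gripper":0.6},
    {"rotation":[0,0,0],"dp":[0.017,0.0422,0],"gripper":0.6},
    {"rotation":[0,0,0],"dp":[0.017,0.0422,0],"gripper":0.6},
    {"rotation":[0,0,0],"dp":[0.017,0.0422,0],"gripper":0.6},
    {"rotation":[0,0,0],"dp":[0.017,0.0422,0],"gripper":0.6},
    {"rotation":[0,0,0],"dp":[0.017,0.0422,0],"gripper":0.6},
    {"rotation":[0,0,0],"dp":[0,0,0],"gripper":0.6}
  ]
}}

```text
time: 13.38
position: [0.6342, -0.2903, 0.2507]
eef_rot: [0.993, -0.121, -0.005, 0.001]
ft_force: [-0.4, -0.7, 0.6]
gripper_width: 0.0684
grip_force: 0.0
```

```bash
python3 - <<'E'
from h import *
st=arm.get_state();im=arm.read_camera("wrist");save(cv2.resize(im[90:290,180:440],(780,600)),"w4.png")
print(st["time"],st["position"],Rn.from_quat(st["eef_rot"]).as_matrix().round(4).tolist())
for n in("tall_stamp","short_stamp"):
    for x in arm.spot_point("wrist",n)[:4]: print("spot",n,round(x["confidence"],2),np.round(x["uv"],1),atz("wrist",x["uv"],0,st).round(4))
    for x in arm.regions_of("wrist",n)[:4]:
        m=x["pixels"];ys,xs=np.where(m);print("reg",n,round(x["confidence"],2),np.round(x["uv"],1),xs.min(),xs.max(),ys.min(),ys.max(),im[m].mean(0).round())
for c in("top","scene"):
    arm.read_camera(c);m=arm.regions_of(c,"coaster")[0]["pixels"].astype(np.uint8)
    print(c,cv2.fitEllipse(max(cv2.findContours(m,0,1)[0],key=len)))
    e=cv2.fitEllipse(max(cv2.findContours(m,0,1)[0],key=len))[0];print(atz(c,e,.024).round(4))
    r=arm.spot_point(c,"jig_centre")[0];print(r["confidence"],atz(c,r["uv"],.015).round(4))
E
```

```text
13.375 [ 0.63418549 -0.29031692  0.25066311] [[0.9705, -0.2407, -0.0111], [-0.2407, -0.9706, -0.0015], [-0.0104, 0.0041, -0.9999]]
spot tall_stamp 0.77 [326.  165.2] [ 0.636  -0.2927  0.    ]
spot tall_stamp 0.75 [376.4 207.3] [ 0.5669 -0.3427  0.    ]
spot tall_stamp 0.61 [311.7 211. ] [ 0.5824 -0.2604  0.    ]
reg tall_stamp 0.95 [323.6 171.3] 312 332 155 183 [118. 101.  82.]
reg tall_stamp 0.93 [310.9 218.3] 302 321 205 238 [151.  96.  59.]
reg tall_stamp 0.84 [380.4 214.4] 368 393 199 232 [149. 131.  66.]
reg tall_stamp 0.25 [192.5 246.7] 136 277 186 344 [136. 126. 110.]
spot short_stamp 0.74 [330.1 270.6] [ 0.4906 -0.2625  0.    ]
reg short_stamp 0.56 [329.2 282.7] 321 339 264 297 [123. 110.  92.]
top ((220.4053955078125, 198.05030822753906), (29.61138916015625, 30.641437530517578), 83.22747802734375)
[0.5865 0.2514 0.024 ]
0.97 [0.5756 0.2524 0.015 ]
scene ((236.4385986328125, 180.4924774169922), (12.608543395996094, 28.528705596923828), 90.175048828125)
[0.5879 0.2569 0.024 ]
0.94 [0.5705 0.2481 0.015 ]
```

View pics/w4.png

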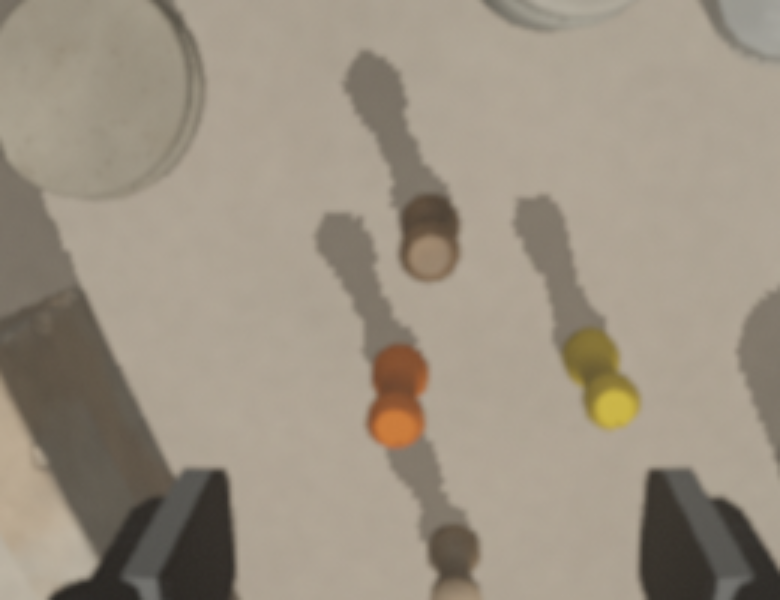

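The crop shows the tall stamp's top at crop (430,256), i.e. wrist (323,175), with orange and yellow well clear. I compute the offset, triangulating the top against the other views.

```bash
python3 - <<'E'
from h import *
st=arm.get_state();R=Rn.from_quat(st["eef_rot"]).as_matrix()
print(st["time"],st["position"],R.round(4).tolist())
T=atz("wrist",(323.3,175.3),.062,st);B=atz("wrist",(326,165.2),0,st);print(T,B)
m=[x for x in arm.regions_of("scene","tall_stamp") if abs(x["uv"][0]-389.4)<5][0]["pixels"];ys,xs=np.where(m)
u=(xs[ys<ys.min()+5].mean(),ys.min()+3.5) # top disc centre approx
print("tri top",tri([ray("wrist",(323.3,175.3),st),ray("scene",u)]))
print("tool offset to T",tool(st,T))
E
```

```text
13.925 [ 0.63458732 -0.28639789  0.25139519] [[0.9717, -0.2361, -0.0104], [-0.2361, -0.9717, -0.0013], [-0.0098, 0.0038, -0.9999]]
[ 0.63844102 -0.28594403  0.062     ] [ 0.63638624 -0.28867755  0.        ]Traceback (most recent call last):
  File "<stdin>", line 5, in <module>
IndexError: list index out of range
```

The arm was still settling during that picture. I undo the tilt (the command had been level), settle and measure again.

Emit:
{"name": "servo_tool", "arguments": {
  "increments": [
    {"rotation":[0.0037,0.01,0],"dp":[0,0,0.02],"gripper":0.4},
    {"rotation":[0,0,0],"dp":[0,0,0.02],"gripper":0.4},
    {"rotation":[0,0,0],"dp":[0,0,0],"gripper":0.4},
    {"rotation":[0,0,0],"dp":[0,0,0],"gripper":0.4},
    {"rotation":[0,0,0],"dp":[0,0,0],"gripper":0.4}
  ]
}}

```text
time: 14.6
position: [0.6348, -0.2874, 0.2124]
eef_rot: [0.993, -0.119, 0.001, 0.0]
ft_force: [-0.2, -0.4, -0.4]
gripper_width: 0.0597
grip_force: 0.0
```

```bash
python3 - <<'E'
from h import *
st=arm.get_state();im=arm.read_camera("wrist");R=Rn.from_quat(st["eef_rot"]).as_matrix()
print(st["time"],st["position"],R.round(4).tolist())
for x in arm.spot_point("wrist","tall_stamp")[:3]: print("spot",round(x["confidence"],2),np.round(x["uv"],1),atz("wrist",x["uv"],0,st).round(4))
m=min(arm.regions_of("wrist","tall_stamp"),key=lambda x:abs(x["uv"][1]-150)+abs(x["uv"][0]-322))["pixels"]
ys,xs=np.where(m);print(xs.min(),xs.max(),ys.min(),ys.max())
g=im.astype(float).mean(2);b=m&(g>np.percentile(g[m],62));c=np.argwhere(b).mean(0)[::-1];print(c)
T=atz("wrist",c,.062,st);print(T,tool(st,T))
for x in arm.regions_of("scene","tall_stamp"): 
    Y,X=np.where(x["pixels"]);print(x["uv"],X.min(),X.max(),Y.min(),Y.max());u=(X.mean(),Y.min()+3.)
    print(tri([ray("wrist",c,st),ray("scene",u)]))
save(cv2.resize(im[100:220,250:410],(800,600)),"w5.png")
E
```

```text
14.6 [ 0.63479704 -0.2873525   0.21241596] [[0.9715, -0.2369, 0.0016], [-0.2369, -0.9715, -0.001], [0.0018, 0.0006, -1.0]]
spot 0.94 [328.5 174.4] [ 0.6357 -0.2914  0.    ]
spot 0.9 [384.6 218. ] [ 0.5695 -0.3434  0.    ]
spot 0.77 [313.3 225.8] [ 0.5803 -0.2596  0.    ]
315 337 163 195
[326.50423729 186.64830508]
[ 0.63797916 -0.28940553  0.062     ] [0.00330479 0.00114578 0.15042296]
```

View pics/w5.png

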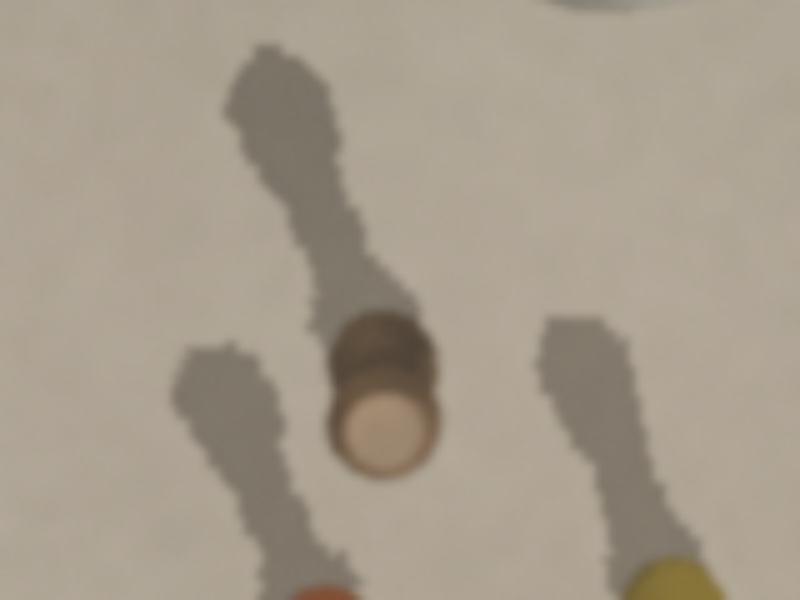

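The top disc is at crop (385,428), i.e. wrist (327,185.6). Both wrist views give (0.638,-0.290) at z = 0.062. I descend and grip.

Emit:
{"name": "servo_tool", "arguments": {
  "increments": [
    {"rotation":[0,0,0],"dp":[0.003,0.0015,0.021],"gripper":0.4},
    {"rotation":[0,0,0],"dp":[0,0,0.021],"gripper":0.4},
    {"rotation":[0,0,0],"dp":[0,0,0.021],"gripper":0.4},
    {"rotation":[0,0,0],"dp":[0,0,0.021],"gripper":0.4},
    {"rotation":[0,0,0],"dp":[0,0,0.021],"gripper":0.4},
    {"rotation":[0,0,0],"dp":[0,0,0.021],"gripper":0.4},
    {"rotation":[0,0,0],"dp":[0,0,0.021],"gripper":0.4},
    {"rotation":[0,0,0],"dp":[0,0,0.009],"gripper":0.4},
    {"rotation":[0,0,0],"dp":[0,0,0.009],"gripper":0.4},
    {"rotation":[0,0,0],"dp":[0,0,0],"gripper":0.4},
    {"rotation":[0,0,0],"dp":[0,0,0],"gripper":0.4}
  ]
}}

```text
time: 16.18
position: [0.6374, -0.2895, 0.0471]
eef_rot: [0.993, -0.119, 0.001, 0.0]
ft_force: [-0.3, 0.5, 0.8]
gripper_width: 0.0598
grip_force: 0.0
```

Emit:
{"name": "servo_tool", "arguments": {
  "increments": [
    {"rotation":[0,0,0],"dp":[0,0,0],"gripper":-0.3},
    {"rotation":[0,0,0],"dp":[0,0,0],"gripper":-0.4},
    {"rotation":[0,0,0],"dp":[0,0,0],"gripper":-0.5},
    {"rotation":[0,0,0],"dp":[0,0,0],"gripper":-1},
    {"rotation":[0,0,0],"dp":[0,0,0],"gripper":-1},
    {"rotation":[0,0,0],"dp":[0,0,0],"gripper":-1},
    {"rotation":[0,0,0],"dp":[0,0,0],"gripper":-1}
  ],
  "force": 25
}}

```text
time: 17.05
position: [0.6371, -0.2893, 0.0466]
eef_rot: [0.993, -0.119, 0.0, 0.0]
ft_force: [-0.0, 0.7, 2.7]
gripper_width: 0.0195
grip_force: 24.5
```

Emit:
{"name": "servo_tool", "arguments": {
  "increments": [
    {"rotation":[0,0,0],"dp":[0,0,-0.01],"gripper":-1},
    {"rotation":[0,0,0],"dp":[0,0,-0.02],"gripper":-1},
    {"rotation":[0,0,0],"dp":[0,0,-0.025],"gripper":-1},
    {"rotation":[0,0,0],"dp":[0,0,-0.03],"gripper":-1},
    {"rotation":[0,0,0],"dp":[0,0,-0.03],"gripper":-1},
    {"rotation":[0,0,0],"dp":[0,0,-0.03],"gripper":-1},
    {"rotation":[0,0,0],"dp":[0,0,-0.03],"gripper":-1},
    {"rotation":[0,0,0],"dp":[0,0,-0.02],"gripper":-1},
    {"rotation":[0,0,0],"dp":[0,0,-0.01],"gripper":-1},
    {"rotation":[0,0,0],"dp":[0,0,0],"gripper":-1}
  ]
}}

```text
time: 18.3
position: [0.6369, -0.2893, 0.2517]
eef_rot: [0.993, -0.119, 0.0, 0.0]
ft_force: [1.2, 0.0, -1.0]
gripper_width: 0.0194
grip_force: 24.4
```

```bash
python3 - <<'E'
from h import *
st=arm.get_state();R=Rn.from_quat(st["eef_rot"]).as_matrix()
print(st["time"],st["position"],st["gripper_width"],R.round(4).tolist())
im=arm.read_camera("wrist");save(cv2.resize(im[150:400,120:520],(640,400)),"w6.png")
print(tool(st,[.587,.252,.25]))
E
```

```text
18.3 [ 0.63688942 -0.28926515  0.25169143] 0.01940278682489898 [[0.9715, -0.237, 0.0006], [-0.237, -0.9715, -0.0004], [0.0007, 0.0002, -1.0]]
[-0.17672713 -0.5140284   0.00145064]
```

View pics/w6.png

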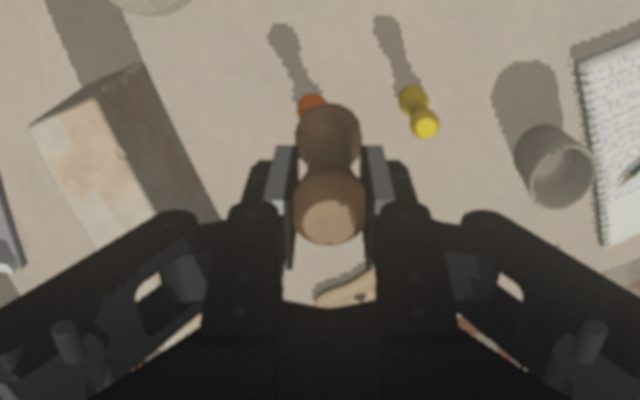

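The stamp is held upright between the pads at crop (330,180). I carry it over the block, with the foot at about 0.2 m.

Emit:
{"name": "servo_tool", "arguments": {
  "increments": [
    {"rotation":[0,0,0],"dp":[-0.0055,-0.016,0],"gripper":-1},
    {"rotation":[0,0,0],"dp":[-0.011,-0.0321,0],"gripper":-1},
    {"rotation":[0,0,0],"dp":[-0.011,-0.0321,0],"gripper":-1},
    {"rotation":[0,0,0],"dp":[-0.011,-0.0321,0],"gripper":-1},
    {"rotation":[0,0,0],"dp":[-0.011,-0.0321,0],"gripper":-1},
    {"rotation":[0,0,0],"dp":[-0.011,-0.0321,0],"gripper":-1},
    {"rotation":[0,0,0],"dp":[-0.011,-0.0321,0],"gripper":-1},
    {"rotation":[0,0,0],"dp":[-0.011,-0.0321,0],"gripper":-1},
    {"rotation":[0,0,0],"dp":[-0.011,-0.0321,0],"gripper":-1},
    {"rotation":[0,0,0],"dp":[-0.011,-0.0321,0],"gripper":-1},
    {"rotation":[0,0,0],"dp":[-0.011,-0.0321,0],"gripper":-1},
    {"rotation":[0,0,0],"dp":[-0.011,-0.0321,0],"gripper":-1},
    {"rotation":[0,0,0],"dp":[-0.011,-0.0321,0],"gripper":-1},
    {"rotation":[0,0,0],"dp":[-0.011,-0.0321,0],"gripper":-1},
    {"rotation":[0,0,0],"dp":[-0.011,-0.0321,0],"gripper":-1},
    {"rotation":[0,0,0],"dp":[-0.011,-0.0321,0],"gripper":-1},
    {"rotation":[0,0,0],"dp":[-0.0055,-0.016,0],"gripper":-1},
    {"rotation":[0,0,0],"dp":[0,0,0],"gripper":-1},
    {"rotation":[0,0,0],"dp":[0,0,0],"gripper":-1},
    {"rotation":[0,0,0],"dp":[0,0,0],"gripper":-1}
  ]
}}

```text
time: 20.85
position: [0.5877, 0.2503, 0.2512]
eef_rot: [0.993, -0.12, -0.0, 0.0]
ft_force: [0.6, 0.5, -0.7]
gripper_width: 0.0194
grip_force: 24.5
```

```bash
python3 - <<'E'
from h import *
from scipy.optimize import least_squares
st=arm.get_state();im=arm.read_camera("wrist");save(im,"w7.png");R=Rn.from_quat(st["eef_rot"]).as_matrix()
print(st["time"],st["position"],R.round(4).tolist())
for n,z in(("tall_stamp",st["position"][2]-.0466),("coaster",.015),("jig_centre",.015),("jaw_grip",.055)):
    for x in arm.spot_point("wrist",n)[:2]: print("spot",n,round(x["confidence"],2),np.round(x["uv"],1),atz("wrist",x["uv"],z,st).round(4))
m=arm.regions_of("wrist","coaster")[0]["pixels"].astype(np.uint8)
c=max(cv2.findContours(m,0,1)[0],key=len)[:,0]
P=np.array([atz("wrist",p,.024,st)[:2] for p in c])
f=least_squares(lambda q:np.hypot(*(P-q[:2]).T)-.05,[.587,.252],loss="soft_l1",f_scale=.002);print("wrist circ",f.x,np.abs(f.fun).mean())
E
```

```text
20.85 [0.58773483 0.25028404 0.25115521] [[0.9712, -0.2383, -0.0001], [-0.2383, -0.9712, -0.0003], [0.0, 0.0003, -1.0]]
spot tall_stamp 0.78 [327.6 230.4] [0.5902 0.2481 0.2046]
spot tall_stamp 0.58 [617.7 115.1] [0.6217 0.0047 0.2046]
spot coaster 0.6 [325.2 171.6] [0.5876 0.2504 0.015 ]
spot coaster 0.27 [617.1 222.3] [ 0.3824 -0.2539  0.015 ]
spot jig_centre 0.22 [571.9  25.2] [ 0.7268 -0.1569  0.015 ]
spot jaw_grip 0.93 [406.2 179.9] [0.5661 0.1647 0.055 ]
wrist circ [0.58998528 0.25067165] 0.0012830738384337662
```

View pics/w7.png

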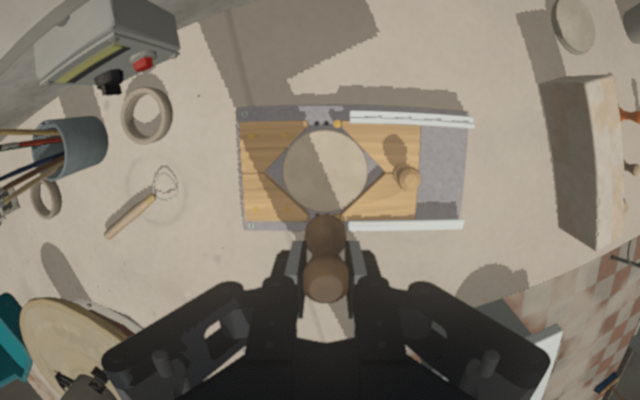

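The wrist view shows the coaster at (325,172) and the stamp foot at about (326,230), with the block untouched. I lower partway and measure again.

Emit:
{"name": "servo_tool", "arguments": {
  "increments": [
    {"rotation":[0,0,0],"dp":[0.0005,-0.0014,0.01],"gripper":-1},
    {"rotation":[0,0,0],"dp":[0,0,0.02],"gripper":-1},
    {"rotation":[0,0,0],"dp":[0,0,0.025],"gripper":-1},
    {"rotation":[0,0,0],"dp":[0,0,0.025],"gripper":-1},
    {"rotation":[0,0,0],"dp":[0,0,0.025],"gripper":-1},
    {"rotation":[0,0,0],"dp":[0,0,0.02],"gripper":-1},
    {"rotation":[0,0,0],"dp":[0,0,0.015],"gripper":-1},
    {"rotation":[0,0,0],"dp":[0,0,0],"gripper":-1},
    {"rotation":[0,0,0],"dp":[0,0,0],"gripper":-1},
    {"rotation":[0,0,0],"dp":[0,0,0],"gripper":-1}
  ]
}}

```text
time: 22.4
position: [0.5892, 0.2528, 0.1126]
eef_rot: [0.993, -0.119, 0.001, -0.0]
ft_force: [-0.4, 0.2, -0.6]
gripper_width: 0.0198
grip_force: 24.5
```

```bash
cat > m.py <<'E'
from h import *
from scipy.optimize import least_squares
st=arm.get_state();im=arm.read_camera("wrist");R=Rn.from_quat(st["eef_rot"]).as_matrix()
print(st["time"],st["position"],R.round(4).tolist())
for n,z in(("tall_stamp",st["position"][2]-.0466),("coaster",.015),("jaw_grip",.055)):
    for x in arm.spot_point("wrist",n)[:1]: print("spot",n,round(x["confidence"],2),np.round(x["uv"],1),atz("wrist",x["uv"],z,st).round(4))
def circ(cam,m,z,r,x0,s=None):
    c=max(cv2.findContours(m.astype(np.uint8),0,1)[0],key=len)[:,0]
    P=np.array([atz(cam,p,z,s)[:2] for p in c])
    f=least_squares(lambda q:np.hypot(*(P-q[:2]).T)-r,x0,loss="soft_l1",f_scale=.001);return f.x.round(4),np.abs(f.fun).mean().round(4)
m=arm.regions_of("wrist","coaster")[0]["pixels"];print("coaster w",circ("wrist",m,.024,.05,[.588,.251],st))
for c in("top","scene"):
    arm.read_camera(c)
    r=arm.regions_of(c,"coaster")
    if r: print("coaster",c,r[0]["confidence"],circ(c,r[0]["pixels"],.024,.05,[.588,.251]))
    for x in arm.spot_point(c,"tall_stamp")[:4]:
        X=atz(c,x["uv"],st["position"][2]-.0466)
        if X[1]>.15: print(c,"foot",round(x["confidence"],2),X.round(4))
E
python3 - <<'E'
exec(open("m.py").read());save(cv2.resize(im[80:320,160:480],(800,600)),"w8.png")
E
```

```text
22.4 [0.58917656 0.25283954 0.1126389 ] [[0.9715, -0.2369, 0.0025], [-0.2369, -0.9715, 0.0006], [0.0023, -0.0012, -1.0]]
spot tall_stamp 0.97 [326.5 230.6] [0.5918 0.2514 0.066 ]
spot coaster 0.56 [330.  208.4] [0.5884 0.2494 0.015 ]
spot jaw_grip 0.84 [456.5 226.3] [0.5682 0.1664 0.055 ]
coaster w (array([0.5911, 0.2503]), np.float64(0.0083))
coaster top 0.64 (array([0.5871, 0.2536]), np.float64(0.0113))
coaster scene 0.5 (array([0.5876, 0.252 ]), np.float64(0.0051))
scene foot 0.44 [0.5805 0.2309 0.066 ]
```

View pics/w8.png

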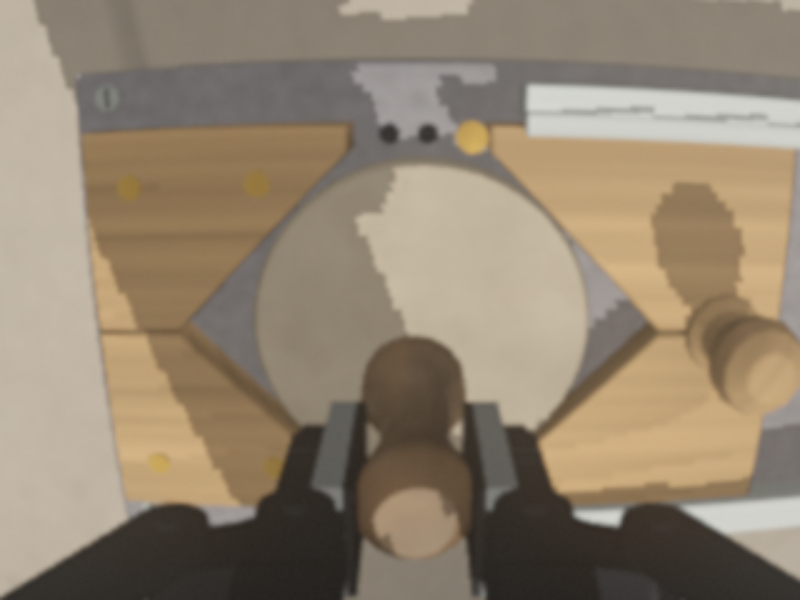

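The stamp foot, crop (413,385), sits over the coaster, whose visible edges are left 256, right 588 and top 162. I refine with only the unoccluded rim and the notch tips.

```bash
python3 - <<'E'
from h import *
from scipy.optimize import least_squares
st=arm.get_state();print(st["time"],st["position"]);im=arm.read_camera("wrist");st2=arm.get_state()
m=arm.regions_of("wrist","coaster")[0]["pixels"].astype(np.uint8)
c=max(cv2.findContours(m,0,1)[0],key=len)[:,0]
c=c[(c[:,1]<80+.4*310)]
P=np.array([atz("wrist",p,.024,st)[:2] for p in c])
for free in(0,1):
    f=least_squares(lambda q:np.hypot(*(P-q[:2]).T)-(q[2] if free else .05),[.588,.251,.05],loss="soft_l1",f_scale=.001);print(len(P),f.x.round(4),np.abs(f.fun).mean().round(5))
w=lambda u,v,z:atz("wrist",(160+.4*u,80+.4*v),z,st)
a,b=w(187,325,.028),w(655,330,.028);print("apices",a,b,(a+b)/2)
print("rim hand",w(256,315,.024),w(588,320,.024),w(425,162,.024))
print("foot front edge",w(413,337,st["position"][2]-.0466),"foot l/r",w(362,390,st["position"][2]-.0446),w(466,390,st["position"][2]-.0446), "top disc",w(416,522,st["position"][2]+.0154))
E
```

```text
22.95 [0.58827823 0.25260783 0.11116392]
182 [0.589  0.2508 0.05  ] 0.00036
182 [0.5898 0.2506 0.0493] 0.00029
apices [0.60712789 0.31621014 0.028     ] [0.57288376 0.18287745 0.028     ] [0.59000582 0.2495438  0.028     ]
rim hand [0.60412106 0.29609049 0.024     ] [0.57942925 0.20170875 0.024     ] [0.63542819 0.23766314 0.024     ]
foot front edge [0.60074164 0.24951994 0.06456392] foot l/r [0.59120732 0.26443377 0.06656392] [0.58528728 0.24022769 0.06656392] top disc [0.58989158 0.25160458 0.12656392]
```

The coaster centre is (0.589,0.2507) and the foot (0.5888,0.2522), so a shift of about 1.2 mm is needed. I lower slowly to TCP z ≈ 0.081, which puts the foot at about 0.034.

Emit:
{"name": "servo_tool", "arguments": {
  "increments": [
    {"rotation":[0,0,0],"dp":[0,0.0012,0.006],"gripper":-1},
    {"rotation":[0,0,0],"dp":[0,0,0.006],"gripper":-1},
    {"rotation":[0,0,0],"dp":[0,0,0.006],"gripper":-1},
    {"rotation":[0,0,0],"dp":[0,0,0.005],"gripper":-1},
    {"rotation":[0,0,0],"dp":[0,0,0.004],"gripper":-1},
    {"rotation":[0,0,0],"dp":[0,0,0.003],"gripper":-1},
    {"rotation":[0,0,0],"dp":[0,0,0],"gripper":-1},
    {"rotation":[0,0,0],"dp":[0,0,0],"gripper":-1},
    {"rotation":[0,0,0],"dp":[0,0,0],"gripper":-1},
    {"rotation":[0,0,0],"dp":[0,0,0],"gripper":-1}
  ]
}}

```text
time: 24.3
position: [0.5882, 0.2515, 0.0814]
eef_rot: [0.993, -0.119, 0.0, -0.0]
ft_force: [0.5, 0.1, 0.4]
gripper_width: 0.0197
grip_force: 24.5
```

```bash
python3 - <<'E'
from h import *
from scipy.optimize import least_squares
st=arm.get_state();im=arm.read_camera("wrist");print(st["time"],st["position"],st["gripper_width"],st["ft_force"],Rn.from_quat(st["eef_rot"]).as_matrix()[:,2])
m=arm.regions_of("wrist","coaster")[0]["pixels"].astype(np.uint8)
c=max(cv2.findContours(m,0,1)[0],key=len)[:,0];c=c[c[:,1]<c[:,1].min()+50]
P=np.array([atz("wrist",p,.024,st)[:2] for p in c])
f=least_squares(lambda q:np.hypot(*(P-q[:2]).T)-.05,[.588,.251],loss="soft_l1",f_scale=.001);print(f.x.round(4),np.abs(f.fun).mean())
x=arm.spot_point("wrist","tall_stamp")[0];print("foot",x["confidence"],atz("wrist",x["uv"],st["position"][2]-.0466,st))
save(cv2.resize(im[80:320,160:480],(800,600)),"w9.png")
E
```

```text
24.3 [0.58815513 0.2514699  0.08140134] 0.019710935808076074 [0.46639489 0.09092159 0.41026527] [ 3.73998227e-04  1.38940801e-04 -9.99999920e-01]
[0.5894 0.2507] 0.00026404431514769885
foot 0.71 [0.58885064 0.24928944 0.03480134]
```

View pics/w9.png

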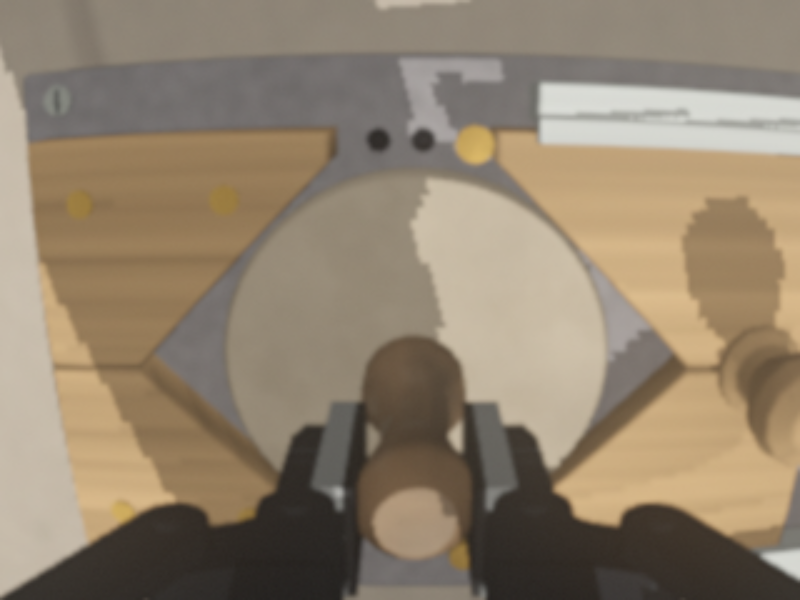

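The foot, crop (413,385), is centred over the coaster to within about 2 mm, roughly 11 mm above the clay. The stamp is upright and held, and the jaw is at its peg. Handing in.

```bash
python3 -c "
from bench import arm
print(arm.close_job())"
```

```text
the job is handed in; nothing more can be done
None
```

The job is handed in: the jaw is fully home with the coaster nested between the notches, and the tall stamp is held upright about 2 mm or less off the coaster's centre and about 11 mm above the clay.

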